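# Gauge the stem strippers and shut off the pinched one

### The arm

A 7-joint arm with a two-finger parallel gripper is mounted at the origin on the work surface. World frame = base frame: x ahead of the robot, y to its left, z up, the work surface at z = 0. Lengths are in m, angles in rad, forces in N, time in s.
With the tool pointing down it reaches from about 0.425 to 1.025 m from the base axis. Payload 9.4 kg.
Tool frame: the origin (TCP) lies midway between the tips of the shut fingers; the grasp point (between the pads) lies 19 mm behind it; z points along the fingers, y is the direction in which the jaws open and shut (so a half turn about z gives the same grasp; the last joint's range is limited). The gripper opens to 85 mm and grips with 20 to 120 N. Pads are 22 mm wide; open, the fingers measure 114 mm over their backs; the gripper's body (76 mm by 85 mm) begins 54 mm behind the grasp point. The pads swing forward as they close: fully open they stand 13 mm farther back than shut.
Start: joints at [1.037, 0.599, -0.003, 1.599, 0.002, 0.943, -0.08], TCP at [0.32, -0.651, 0.231] pointing down, gripper open.
Joint ranges: [-2.57, 2.57], [-0.35, 1.97], [-1.29, 1.29], [0.11, 2.56], [-1.05, 4.19], [0.11, 1.86], [-2.63, 2.63]. Speed limits (rad/s): [2.22, 2.22, 3.01, 3.01, 3.14, 3.14, 3.14].

### API

Orientations are given as a rotation vector (axis times angle).
In Python, from cell import monitor, cams, hand_in gives the robot as it stands.
- The arm moves only by the tool jog_arm, never from a script. Its arguments are lists of equal length, an entry for each row: "offset": the shift along the tool's x, y, z in m, a list of three; "yaw": the turn about the tool's z in rad. In form: {"offset": [[dx, dy, dz], ...], "yaw": [yaw, ...]}. A call has 1 to 8 rows; each row is the pose to reach, as a shift and turn from the pose commanded when the call began, along the tool's axes at that moment; what a row does not reach only later rows make up. A row lasts 1/8 s, in which the tool goes at most 62.5 mm and 10.7 degrees, less where a joint would pass 70% of its speed; a pose out of reach is approached as far as the arm can. A call with a gripper value outside its range is refused whole. "claw" is the opening, from 0 (shut) to 1 (fully open), set as the call begins (left out, the last holds). The fingers move at their own pace and stop on an object; "squeeze" is the grip in N (left out, the last holds). Time passes only in rows, so rows that repeat a pose let the fingers close. It gives the time, the measured TCP pose, the force and the opening at its end, in the units of the state.
- monitor.get_state(): the state, without advancing time (a new reading comes with each control period).
- cams.grab_frame(name): name is "scene" or "side" or "wrist"; returns the picture (384x512x3 uint8, red, green, blue); there is no depth.
- cams.camera_info(name): a dict with "fx", "fy", "cx", "cy" (pixels), "eye" and "attitude" of the camera in the world. Camera axes: x right, y down, z forward; pixel columns grow to the right and rows downward; lengths in m; the calibration is good to about 2 mm. A picture is of the moment at which its call begins: read the wrist's pose just before it. camera_info takes no time and is no camera call; for the wrist camera it gives the pose at the moment of the call.
- hand_in(): hands the job in, once; it reports no verdict.
Trained networks look in the newest picture that a camera, given by its name, has taken for a name from the list of things; names that differ only in an ending like _2 or _b are one class to them, and where a whole thing is asked for, a point or a joint stands for the part that bears it (a point fixed in the world has none). Each returns a list of dicts, best first, with "confidence" (0 to 1); they miss things now and then, are a little off and sometimes report something else, mostly with a low value. They report only what shows in the picture. A call takes as long as a camera call.
- cams.find_in(target, camera): "at" ([x, y, z] in m, in world coordinates, good to about 4 mm: the middle of the surface that is visible of it).
The state is a dict: "time_s": time; "joint_positions": joint angles; "qd": joint speeds; "tau": joint torques, N m; "eef_pos": TCP position; "tool_rot": TCP orientation; "contact_force": force on the tool from outside, world axes, zero at the start; "torque": the same for the moment, N m; "gripper_width": opening from 0.0 (shut) to 1.0 (fully open).
Only numpy, scipy, OpenCV 4.12 (cv2) and the standard library are available. Lean on these libraries where they do the work, as an engineer would, in place of code of your own. Each camera call takes 0.05 s, during which the arm holds its last target.

### The job

The gap of one of the two stem strippers is pinched inside, where it cannot be seen. Take the gauge from the rubber mat and try its blade in the gaps until it has gone fully home, handle up to the front face, in the one that takes it; where it jams, stop and do not force it. Then stand the gauge back on the mat as it stood and slide the shutter of the pinched stripper fully shut across its gap, leaving the other shutter open and everything else where it is.

Things in the scene. Friction and masses are not known exactly. Their poses are not given: they have to be found in the camera images.
- gauge: Wooden handle 95 long (x -95 to 0) x 24 wide (y) x 38 high (z 0 to 38) with a steel feeler blade on edge in its front end: x 0 to 85, 5 thick (y), z 6 to 34. Origin: at the shoulder where the blade leaves the handle, on the underside, mid-width; +x along the blade. 0.12 to 0.22 kg, balances 28 mm behind the shoulder. Stands on its underside; carried level 12 mm above the bench it meets the gaps at mid-height.
- gauge_tip (a point): Middle of the blade's free end, 85 mm ahead of the gauge's origin and 20 mm above its underside.
- mat: Black rubber mat fixed on the bench, 230 (x) x 100 (y) x 3 thick; origin at the centre of its underside, z up.
- stripper_a: One of two like stem strippers (they change sides from run to run): grey steel box fixed to the bench, 110 wide (y) x 146 deep (x) x 70 high on a bed 140 x 150 x 8. Front faces its -x and has an upright gap on the centre line. Inside ONE of the two the gap is pinched to 2.4 mm about 40 mm in and stops the blade; hidden under the roof. Origin: on the bench, 48 mm behind the front face, on the gap line; z up.
- stripper_a_mouth (a point): Centre of the gap's mouth in that stripper's front face, 33 mm above the bench; +x runs into the gap. Mouth 22 wide (y), narrowing over 18 mm to a straight gap 9 wide between steel cheeks (but for the pinch in one of the two), open from 8 to 58 mm above the bench, roofed from 6 mm in, closed at the back about 96 mm in.
- shutter_a (a joint): Shutter of that stripper: 0 = open (parked on the stripper's +y side of the mouth), 0.045 m = fully shut, at its stop, centred over the mouth. Slides level towards the stripper's -y, stays where it is left, needs 2 to 3 N. Starts within 6 mm of open. Its front plate is 36 wide (y), 3 thick, 10 to 60 mm above the bench, against the front face.
- shutter_a_tab (a point): Centre of the shutter's upright grey tab, which moves with it, above the roof, 83 mm above the bench: 36 long (x) x 12 thick (y) x 36 high, from 65 to 101 mm above the bench. Pinch it across the 12 mm or push it. Same axes as the stripper; the tab stands 43 mm behind the shutter's front plate.
- stripper_b: One of two like stem strippers (they change sides from run to run): grey steel box fixed to the bench, 110 wide (y) x 146 deep (x) x 70 high on a bed 140 x 150 x 8. Front faces its -x and has an upright gap on the centre line. Inside ONE of the two the gap is pinched to 2.4 mm about 40 mm in and stops the blade; hidden under the roof. Origin: on the bench, 48 mm behind the front face, on the gap line; z up.
- stripper_b_mouth (a point): Centre of the gap's mouth in that stripper's front face, 33 mm above the bench; +x runs into the gap. Mouth 22 wide (y), narrowing over 18 mm to a straight gap 9 wide between steel cheeks (but for the pinch in one of the two), open from 8 to 58 mm above the bench, roofed from 6 mm in, closed at the back about 96 mm in.
- shutter_b (a joint): Shutter of that stripper: 0 = open (parked on the stripper's +y side of the mouth), 0.045 m = fully shut, at its stop, centred over the mouth. Slides level towards the stripper's -y, stays where it is left, needs 2 to 3 N. Starts within 6 mm of open. Its front plate is 36 wide (y), 3 thick, 10 to 60 mm above the bench, against the front face.
- shutter_b_tab (a point): Centre of the shutter's upright grey tab, which moves with it, above the roof, 83 mm above the bench: 36 long (x) x 12 thick (y) x 36 high, from 65 to 101 mm above the bench. Pinch it across the 12 mm or push it. Same axes as the stripper; the tab stands 43 mm behind the shutter's front plate.
- apple: Green apple, 76 across, 66 high, loose at the side; origin under its centre.
- mug: White mug, 80 across, 90 high, loose at the side; origin under its centre.
- spool: Cardboard twine spool standing up, 70 across, 60 high, loose; origin under its centre.
- bunch: Tied bunch of carnation stems lying down, 230 long, about 40 thick, loose; origin under its middle.
- shears: Pruning shears lying flat, 180 long, 24 high, loose between the strippers; origin near the pivot, on the bench.

How it is judged:
On the way:
1. the gauge blade is fully home (at least 75 of its 85 mm in) in the gap of the stripper that takes it (x of gauge_tip in the frame of stripper_a between 0.027 and 0.05 m and y of gauge_tip in the frame of stripper_a between -0.006 and 0.006 m and z of gauge_tip in the frame of stripper_a between 0.008 and 0.058 m and angle between the x axis of gauge and the x axis of stripper_a, either way round below 0.12 rad), for 0.2 s.
At the end, for the whole second after the job is handed in: the gauge stands at rest on the mat, upright within 0.1 rad (its shoulder point within the mat's outline), the shutter of the pinched stripper is shut to within 5 mm of its stop, and the other shutter is less than 15 mm from open (x of gauge in the frame of mat between -0.115 and 0.115 m and y of gauge in the frame of mat between -0.05 and 0.05 m and height (world z) of gauge below 0.008 m and angle between gauge's own z axis and vertical below 0.1 rad and linear speed of gauge below 0.02 m/s and value of joint shutter_b above 0.04 m and value of joint shutter_a below 0.015 m); the robot touches nothing.
It fails at once if the gauge is forced (more than 70 N) against a stripper (contact force between gauge and stripper_a above 70 N or contact force between gauge and stripper_b above 70 N).
It fails at once if a bystander is moved more than 40 mm (distance of any of apple, mug, spool, bunch, shears from where it was at the start of the episode above 0.04 m).
It also fails if it takes over 72 s, if anything falls off the work surface, if the arm or the gripper's body presses on something with over 40 N, if the wrist force passes 120 N, or if a joint passes its speed limit or range.

## Working session

There is one attempt and no reset: what is moved stays moved. The work goes in short steps, Python scripts to look and compute and a tool call to move; the robot and the scene stay as the last step left them, time stands still between calls to the robot, and variables do not carry over. Pictures are saved under pics/ and viewed, and the job is handed in when it is done.

Besides the shell and the picture viewer there is one more tool, called after "Request:" as a command line: name --pt "numbers of a row" for each row, then --argument value for the rest. jog_arm: Moves the arm, as the interface text tells. Its arguments: {"type":"object","properties":{"offset":{"type":"array","items":{"type":"array","items":{"type":"number"}}},"yaw":{"type":"array","items":{"type":"number"}},"claw":{"type":"number"},"squeeze":{"type":"number"}},"required":["offset","yaw"]}

```bash
mkdir -p pics; ls; python3 - <<'E'
from cell import monitor, cams
import cv2
s=monitor.get_state(); print(s)
for n in ["scene","side","wrist"]:
    im=cams.grab_frame(n); cv2.imwrite(f"pics/{n}0.png",im[:,:,::-1]); print(n,cams.camera_info(n))
for n in ["gauge","mat","stripper_a","shutter_a_tab","gauge_tip","stripper_a_mouth"]:
    for c in ["scene","side"]:
        print(n,c,[( [round(v,4) for v in d['at']],round(d['confidence'],2)) for d in cams.find_in(n,c)])
E
```

```text
pics
{'time_s': 0.0, 'joint_positions': array([ 1.03730636,  0.60013208, -0.00255075,  1.60016761,  0.00180147,
        0.94290639, -0.07981248]), 'qd': array([-1.25279639e-04, -1.52273693e-04, -8.20644287e-04, -3.70760667e-05,
       -5.53470312e-04, -6.24629501e-04,  8.18442517e-04]), 'tau': array([-5.07024379e-05, -7.76452589e+01,  1.56553298e+00, -2.58009785e+01,
        1.23950109e-02,  9.08815797e-03, -9.14846908e-06]), 'eef_pos': array([ 0.31954339, -0.65022833,  0.23039836]), 'tool_rot': array([-3.05849906e+00, -7.11036801e-01,  7.90784523e-04]), 'contact_force': array([-0.49434262,  0.36046901, -0.09195897]), 'torque': array([-0.02105961, -0.00400677,  0.04672186]), 'gripper_width': 0.9978762815565226}
scene {'fx': 350.6596625804969, 'fy': 350.6596625804969, 'cx': 258.23813499005024, 'cy': 191.22078908292534, 'eye': array([1.41667375, 0.04794704, 1.15858986]), 'attitude': array([-1.78073791, -1.92878389,  0.66097341])}
side {'fx': 384.5466635626893, 'fy': 384.5466635626893, 'cx': 256.9302023033006, 'cy': 190.71350055393825, 'eye': array([0.13089893, 0.60190641, 0.95740987]),
[... 329 characters left out ...]
), ([0.689, 0.4428, 0.0585], 0.44)]
gauge side []
mat scene [([0.5118, 0.0058, 0.0028], 0.66)]
mat side [([0.4945, 0.0132, 0.0046], 0.83)]
stripper_a scene [([0.6612, 0.2123, 0.0625], 0.93), ([0.6892, -0.263, 0.0618], 0.74)]
stripper_a side [([0.656, -0.2347, 0.0619], 0.83), ([0.6205, 0.2426, 0.064], 0.74)]
shutter_a_tab scene [([0.598, 0.2495, 0.0609], 0.7)]
shutter_a_tab side [([0.5746, 0.2582, 0.067], 0.6), ([0.6544, -0.2382, 0.0609], 0.29)]
gauge_tip scene [([0.4754, -0.022, 0.0382], 0.72)]
gauge_tip side [([0.4725, -0.0097, 0.0339], 0.64), ([0.6491, -0.4387, 0.0563], 0.41)]
stripper_a_mouth scene [([0.6643, 0.2173, 0.0624], 0.66)]
stripper_a_mouth side [([0.6241, 0.2406, 0.0616], 0.67)]
```

View pics/scene0.png

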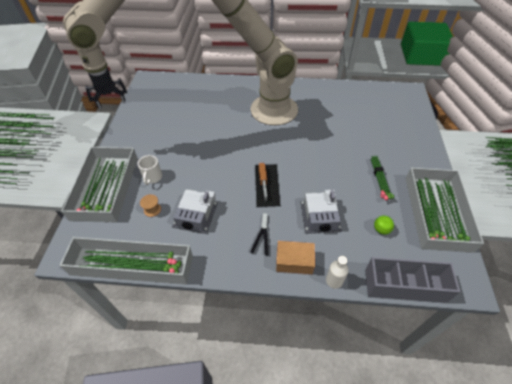

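View pics/side0.png

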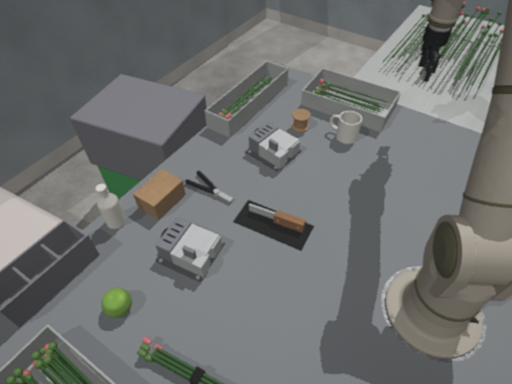

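View pics/wrist0.png

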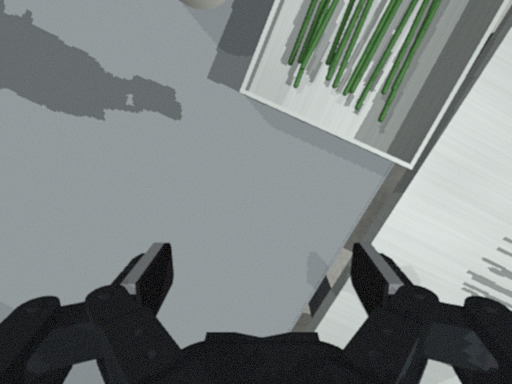

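```bash
python3 - <<'E'
import cv2
a=cv2.imread("pics/scene0.png")[150:250,160:360]
cv2.imwrite("pics/scene0c.png",cv2.resize(a,None,fx=4,fy=4,interpolation=cv2.INTER_CUBIC))
a=cv2.imread("pics/side0.png")[110:280,140:330]
cv2.imwrite("pics/side0c.png",cv2.resize(a,None,fx=3.5,fy=3.5,interpolation=cv2.INTER_CUBIC))
E
cat > h.py <<'E'
import numpy as np, cv2
from scipy.spatial.transform import Rotation as R
def proj(info,P):
    P=np.atleast_2d(P); Rm=R.from_rotvec(info['attitude']).as_matrix()
    c=(P-info['eye'])@Rm
    return np.c_[info['fx']*c[:,0]/c[:,2]+info['cx'],info['fy']*c[:,1]/c[:,2]+info['cy']]
def back(info,uv,z):
    Rm=R.from_rotvec(info['attitude']).as_matrix(); uv=np.atleast_2d(uv)
    d=np.c_[(uv[:,0]-info['cx'])/info['fx'],(uv[:,1]-info['cy'])/info['fy'],np.ones(len(uv))]@Rm.T
    t=(z-info['eye'][2])/d[:,2]
    return info['eye']+d*t[:,None]
def togo(s,pt,heading=None):
    """offset in tool axes to reach world pt, yaw for tool x heading"""
    Rm=R.from_rotvec(s['tool_rot']).as_matrix()
    o=Rm.T@(np.array(pt)-s['eef_pos']); h=np.arctan2(Rm[1,0],Rm[0,0])
    return np.round(o,4), None if heading is None else round(-(heading-h),4), round(h,4)
E
```

```text
(no output)
```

View pics/scene0c.png

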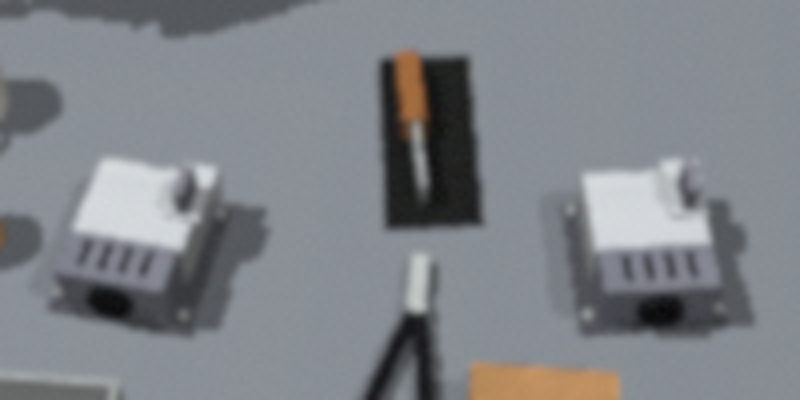

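View pics/side0c.png

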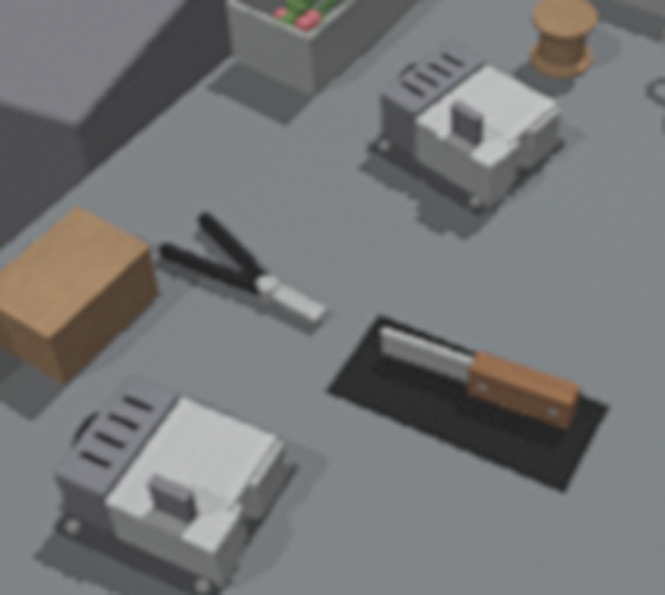

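```bash
python3 - <<'E'
from h import *; from cell import monitor,cams
i=cams.camera_info("scene")
f=lambda x,y:(160+x/4,150+y/4)
print(back(i,[f(408,52),f(415,133)],.041)); print(back(i,[f(425,203)],.023))
print(togo(monitor.get_state(),[0.43,-0.02,0.30],0.0))
E
```

```text
[[ 0.40963489 -0.02570198  0.041     ]
 [ 0.51997882 -0.0101922   0.041     ]]
[[0.59428077 0.00532417 0.023     ]]
(array([ 0.3771, -0.5174, -0.0687]), np.float64(0.4568), np.float64(0.4568))
```

Request:
jog_arm --pt "0.034 -0.047 -0.02" --pt "0.069 -0.094 -0.04" --pt "0.103 -0.141 -0.06" --pt "0.137 -0.188 -0.069" --pt "0.171 -0.235 -0.069" --pt "0.205 -0.282 -0.069" --pt "0.24 -0.329 -0.069" --pt "0.274 -0.376 -0.069" --yaw '[0.05,0.1,0.15,0.2,0.25,0.3,0.35,0.4]'

```text
time_s: 1.75
eef_pos: [0.4001, -0.1905, 0.3007]
tool_rot: [3.14, 0.087, 0.002]
contact_force: [1.2, 0.7, 0.1]
gripper_width: 0.998
```

```bash
python3 - <<'E'
from h import *; from cell import monitor,cams
print(togo(monitor.get_state(),[0.43,-0.02,0.30],0.0))
E
```

```text
(array([ 0.0393, -0.1686,  0.0006]), np.float64(0.0553), np.float64(0.0553))
```

Request:
jog_arm --pt "0.014 -0.056 0" --pt "0.026 -0.112 0" --pt "0.039 -0.169 0" --pt "0.039 -0.169 0" --pt "0.039 -0.169 0" --yaw '[0.02,0.04,0.055,0.055,0.055]'

```text
time_s: 2.38
eef_pos: [0.429, -0.0219, 0.3003]
tool_rot: [3.141, 0.004, -0.0]
contact_force: [-0.7, -0.3, -1.5]
gripper_width: 1.0
```

```bash
python3 - <<'E'
from h import *; from cell import monitor,cams
import pickle
i=cams.camera_info("wrist"); im=cams.grab_frame("wrist"); cv2.imwrite("pics/w1.png",im[:,:,::-1]); pickle.dump(i,open("w1.pkl","wb")); print(i, monitor.get_state()['eef_pos'])
cv2.imwrite("pics/w1b.png",cv2.resize(im[:,:,::-1],(800,600),interpolation=cv2.INTER_CUBIC))
for n in ["gauge","mat","stripper_a","shutter_a_tab","gauge_tip","stripper_a_mouth"]:
    for c in ["wrist"]:
        print(n,c,[( [round(v,4) for v in d['at']],round(d['confidence'],2)) for d in cams.find_in(n,c)])
E
```

```text
{'fx': 301.0620888773451, 'fy': 301.0620888773451, 'cx': 261.6387598978465, 'cy': 193.37085732617942, 'eye': array([ 0.4985814 , -0.02105469,  0.44369551]), 'attitude': array([ 2.07251082, -2.06991133, -0.29070356])} [ 0.4289335  -0.02247593  0.30025798]
gauge wrist [([0.4626, -0.0192, 0.0436], 0.85)]
mat wrist []
stripper_a wrist [([0.5819, 0.2023, 0.0657], 0.89), ([0.6007, -0.25, 0.0527], 0.65)]
shutter_a_tab wrist [([0.5747, 0.2508, 0.0666], 0.82)]
gauge_tip wrist [([0.4627, -0.0248, 0.0449], 0.59), ([0.5763, 0.246, 0.0654], 0.22)]
stripper_a_mouth wrist [([0.5844, 0.2107, 0.0604], 0.67)]
```

View pics/w1b.png

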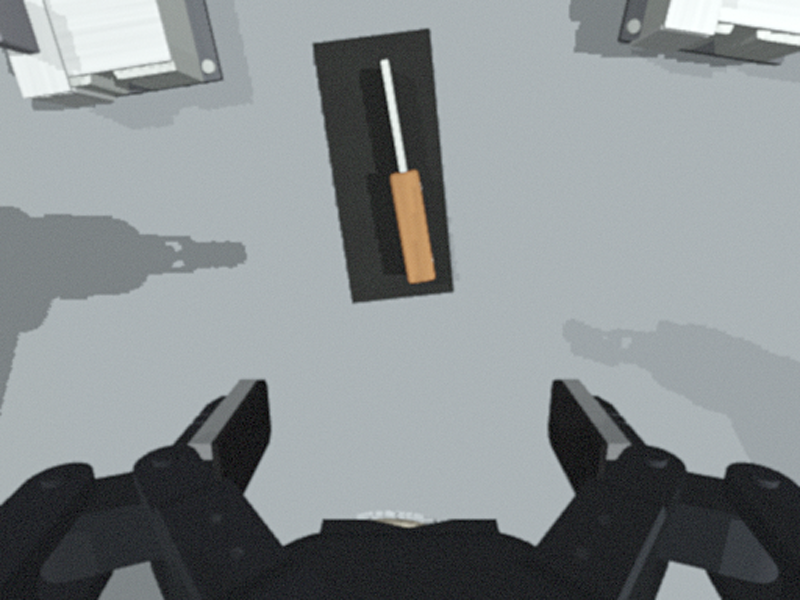

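```bash
python3 - <<'E'
from h import *; from cell import monitor,cams
import pickle
i=pickle.load(open("w1.pkl","rb"))
im=cv2.imread("pics/w1.png")
h=cv2.cvtColor(im,cv2.COLOR_BGR2HSV); m=((h[:,:,0]>5)&(h[:,:,0]<22)&(h[:,:,1]>100)&(h[:,:,2]>100)).astype(np.uint8); m[250:]=0
c=max(cv2.findContours(m,0,2)[0],key=cv2.contourArea); r=cv2.minAreaRect(c); print(r,cv2.boxPoints(r))
B=back(i,cv2.boxPoints(r),.041)[:,:2]; print(B, B.mean(0))
s=1.5625
g=back(i,np.array([[422,280],[404,172]])/s,.041); t=back(i,np.array([[385.,61]])/s,.037)
print(g,t, np.arctan2(*(g[1]-g[0])[[1,0]]),np.arctan2(*(t[0]-g[0])[[1,0]]))
print(back(i,np.array([[314,43],[430,30],[453,291],[353,302]])/s,.003))
E
```

```text
((263.770263671875, 144.62161254882812), (72.171142578125, 18.741479873657227), 80.53767395019531) [[248.59459  110.567566]
 [267.0811   107.48648 ]
 [278.94592  178.67566 ]
 [260.45944  181.75674 ]]
[[ 0.49400036 -0.00450322]
 [ 0.4978538  -0.02832203]
 [ 0.40391861 -0.0452021 ]
 [ 0.399537   -0.01983093]] [ 0.44882744 -0.02446457]
[[ 0.40316534 -0.03304025  0.041     ]
 [ 0.4946237  -0.01735682  0.041     ]] [[ 0.57844636 -0.00254718  0.037     ]] 0.16982991652999865 0.1722429632354616
[[ 0.59877104  0.05856762  0.003     ]
 [ 0.60867789 -0.0389084   0.003     ]
 [ 0.38326437 -0.0642852   0.003     ]
 [ 0.37207194  0.03287423  0.003     ]]
```

```bash
python3 - <<'E'
from h import *; from cell import monitor,cams
s=monitor.get_state(); print(togo(s,[0.4564,-0.0232,0.01],0.171),s['eef_pos'],s['tool_rot'])
E
```

```text
(array([0.0273, 0.001 , 0.2903]), np.float64(-0.1707), np.float64(0.0003)) [ 0.42907641 -0.02217234  0.30025225] [ 3.14150458e+00  4.65873738e-04 -1.01603961e-04]
```

Request:
jog_arm --pt "0.014 0.001 0.05" --pt "0.027 0.001 0.11" --pt "0.027 0.001 0.17" --pt "0.027 0.001 0.22" --pt "0.027 0.001 0.255" --pt "0.027 0.001 0.275" --pt "0.027 0.001 0.29" --pt "0.027 0.001 0.29" --yaw '[-0.1,-0.171,-0.171,-0.171,-0.171,-0.171,-0.171,-0.171]' --claw 1

```text
time_s: 3.72
eef_pos: [0.4561, -0.0226, 0.0091]
tool_rot: [-3.13, -0.271, 0.002]
contact_force: [-0.1, 0.2, 0.4]
gripper_width: 0.999
```

```bash
python3 - <<'E'
from h import *; from cell import monitor,cams
s=monitor.get_state(); print(togo(s,[0.4564,-0.0232,0.01],0.171),s['eef_pos'])
im=cams.grab_frame("wrist"); cv2.imwrite("pics/w2.png",im[:,:,::-1])
E
```

```text
(array([ 0.0002,  0.0007, -0.0009]), np.float64(0.0015), np.float64(0.1725)) [ 0.45609932 -0.02258978  0.00914634]
```

View pics/w2.png

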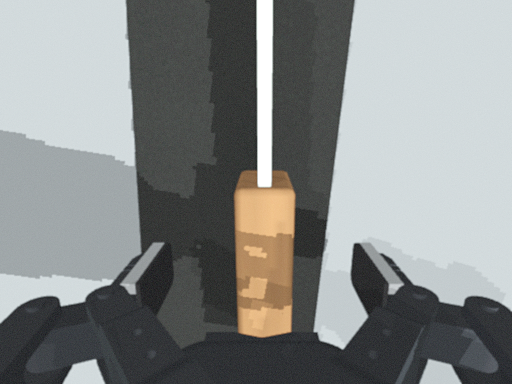

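Request:
jog_arm --pt "0 0 0" --pt "0 0 0" --pt "0 0 0" --pt "0 0 0" --pt "0 0 0" --pt "0 0 0" --yaw '[0,0,0,0,0,0]' --claw 0 --squeeze 60

```text
time_s: 4.53
eef_pos: [0.4564, -0.0224, 0.0107]
tool_rot: [3.13, 0.271, 0.001]
contact_force: [-0.8, -0.5, 5.8]
gripper_width: 0.275
```

```bash
python3 - <<'E'
from h import *; from cell import monitor,cams
s=monitor.get_state(); print(togo(s,[0.41,0.19,0.2],0.0),s['eef_pos'])
E
```

```text
(array([-0.0091, -0.2172, -0.1894]), np.float64(0.1727), np.float64(0.1727)) [ 0.45638074 -0.02242244  0.01068446]
```

Request:
jog_arm --pt "0 0 -0.03" --pt "0 -0.01 -0.08" --pt "0 -0.05 -0.12" --pt "0 -0.1 -0.15" --pt "-0.005 -0.15 -0.18" --pt "-0.009 -0.195 -0.189" --pt "-0.009 -0.217 -0.189" --pt "-0.009 -0.217 -0.189" --yaw '[0,0,0.06,0.12,0.173,0.173,0.173,0.173]'

```text
time_s: 5.52
eef_pos: [0.4093, 0.1914, 0.1995]
tool_rot: [-3.141, -0.005, -0.0]
contact_force: [0.2, -0.5, -1.6]
gripper_width: 0.275
```

```bash
cat > look.py <<'E'
import sys,pickle
from h import *; from cell import monitor,cams
n=sys.argv[1]
s=monitor.get_state(); i=cams.camera_info("wrist"); im=cams.grab_frame("wrist")
cv2.imwrite(f"pics/{n}.png",im[:,:,::-1]); cv2.imwrite(f"pics/{n}b.png",cv2.resize(im[:,:,::-1],(800,600),interpolation=cv2.INTER_CUBIC))
pickle.dump((s,i),open(n+".pkl","wb")); print(s['time_s'],s['eef_pos'],togo(s,s['eef_pos'],0)[2],i['eye'])
E
python3 look.py w3
```

```text
5.525 [0.4093246  0.19144651 0.19946954] 0.0033 [0.47884331 0.19216359 0.34286265]
```

View pics/w3b.png

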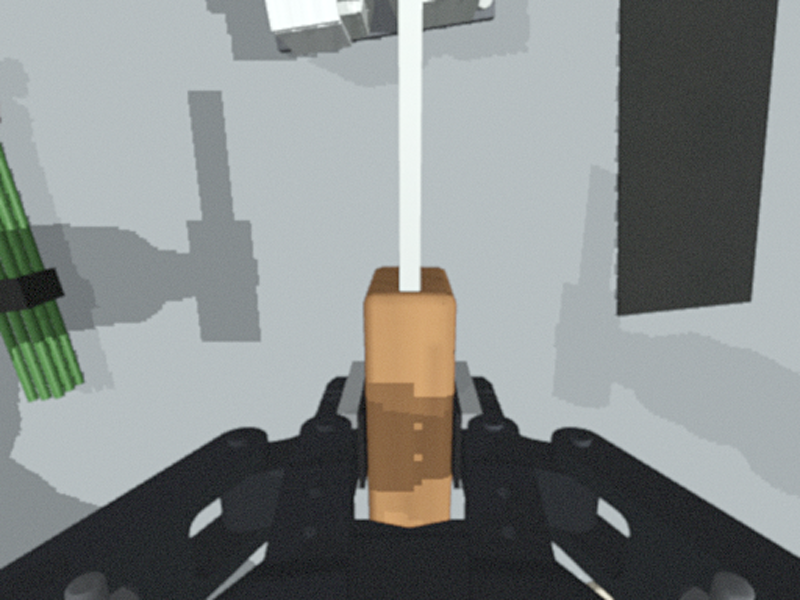

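Request:
jog_arm --pt "0.04 0.02 0" --pt "0.08 0.04 0" --pt "0.1 0.05 0" --pt "0.1 0.05 0" --pt "0.1 0.05 0" --yaw '[0,0,0,0,0]'

```text
time_s: 6.2
eef_pos: [0.5087, 0.1397, 0.1989]
tool_rot: [3.141, -0.0, -0.002]
contact_force: [-0.4, 0.1, -2.3]
gripper_width: 0.269
```

```bash
python3 look.py w4
```

```text
6.2 [0.50872459 0.13970191 0.19892032] -0.0001 [0.57849339 0.14034866 0.34221234]
```

View pics/w4b.png

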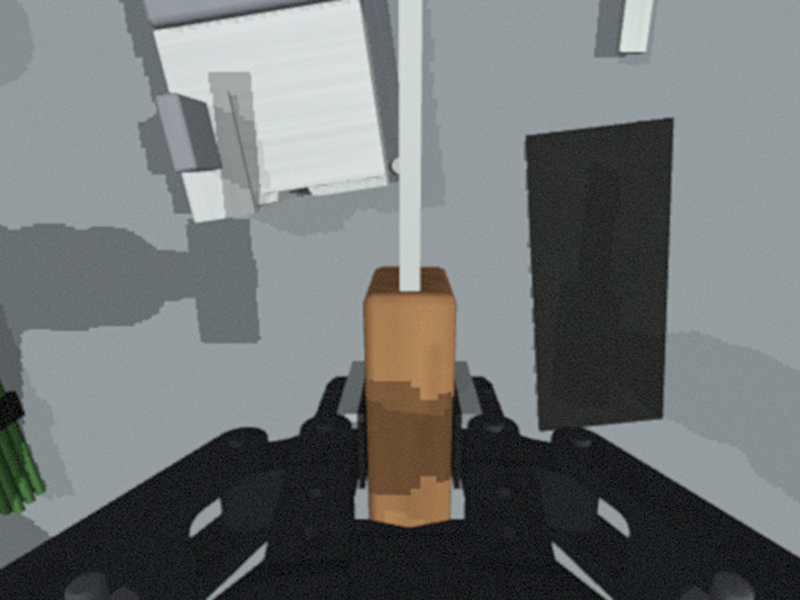

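```bash
python3 - <<'E'
import cv2
a=cv2.imread("pics/w4.png")[0:150,80:280]
cv2.imwrite("pics/w4c.png",cv2.resize(a,None,fx=4,fy=4,interpolation=cv2.INTER_CUBIC))
E
```

```text
(no output)
```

View pics/w4c.png

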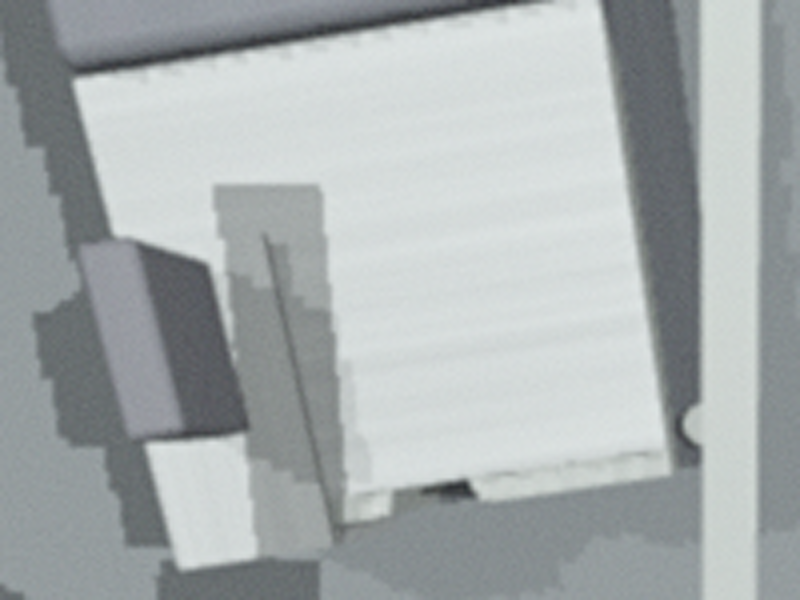

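```bash
python3 - <<'E'
from h import *; import pickle
s,i=pickle.load(open("w4.pkl","rb"))
f=lambda L:np.array([(80+x/4,y/4) for x,y in L])
names=["R far","R near(strip corner)","L far","L mid"]
P=back(i,f([(602,5),(664,450),(75,80),(110,235)]),.07)
print(P)
d=P[1]-P[0]; h=np.arctan2(-d[1],-d[0]); print("headR",h, "headL",np.arctan2(*(P[2]-P[3])[[1,0]]))
n=np.array([-np.sin(h),np.cos(h)]); print("width",(P[2]-P[0])[:2]@n,(P[3]-P[0])[:2]@n)
for z in(.07,.058):
    Q=back(i,f([(670,472),(480,500),(345,525),(390,492),(475,483),(660,450)]),z); print(z);print(Q)
    print(np.arctan2(*(Q[0]-Q[2])[[0,1]]*[1,-1]))
E
```

```text
[[0.65879176 0.16487792 0.07      ]
 [0.57339099 0.15387535 0.07      ]
 [0.64558556 0.27155256 0.07      ]
 [0.61676663 0.26861683 0.07      ]]
headR 0.12812878912915443 headL 0.10151800383289308
width 0.10748766581003992 0.1082584379744429
0.07
[[0.56872713 0.15263064 0.07      ]
 [0.56276802 0.19466161 0.07      ]
 [0.55737659 0.22494399 0.07      ]
 [0.56450982 0.21439374 0.07      ]
 [0.56642111 0.19555015 0.07      ]
 [0.57339185 0.15474868 0.07      ]]
0.15569294074361933
0.058
[[0.5682966  0.15317207 0.058     ]
 [0.5620748  0.1970559  0.058     ]
 [0.55644569 0.22867322 0.058     ]
 [0.56389338 0.21765788 0.058     ]
 [0.56588893 0.19798361 0.058     ]
 [0.57316695 0.15538347 0.058     ]]
0.15569294074362006
```

```bash
python3 - <<'E'
from h import *; from cell import monitor,cams
s=monitor.get_state(); print(togo(s,[0.4174,0.1865,0.12],0.14),s['eef_pos'])
E
```

```text
(array([-0.0912, -0.0465,  0.0792]), np.float64(-0.1393), np.float64(0.0007)) [0.50868587 0.14003552 0.19911495]
```

Request:
jog_arm --pt "-0.045 -0.023 0.01" --pt "-0.08 -0.0465 0.03" --pt "-0.091 -0.0465 0.06" --pt "-0.091 -0.0465 0.079" --pt "-0.091 -0.0465 0.079" --pt "-0.091 -0.0465 0.079" --yaw '[-0.07,-0.139,-0.139,-0.139,-0.139,-0.139]'

```text
time_s: 7.0
eef_pos: [0.4189, 0.1868, 0.1209]
tool_rot: [-3.134, -0.219, -0.001]
contact_force: [0.3, 0.6, -1.6]
gripper_width: 0.27
```

```bash
python3 look.py w5;  python3 - <<'E'
import cv2
a=cv2.imread("pics/w5.png")[0:130,170:370]
cv2.imwrite("pics/w5c.png",cv2.resize(a,None,fx=4,fy=4,interpolation=cv2.INTER_CUBIC))
E
```

```text
7.0 [0.41894043 0.18681962 0.12092065] 0.1395 [0.48773176 0.19711038 0.26434841]
```

View pics/w5c.png

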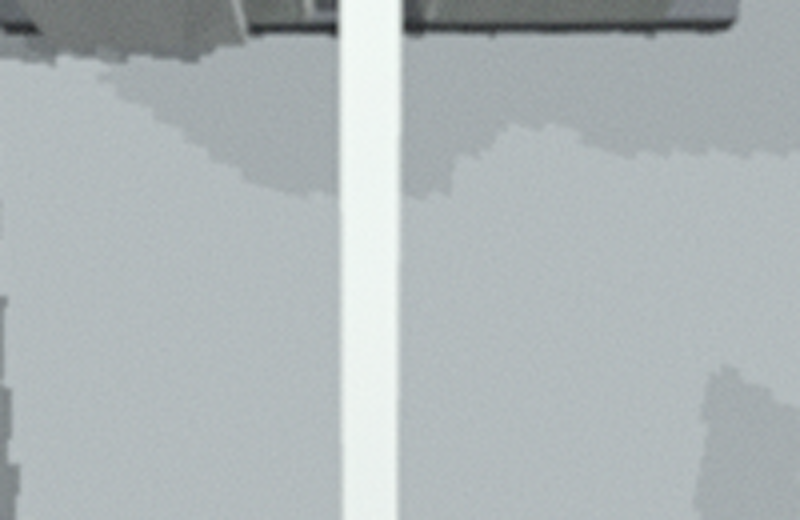

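Request:
jog_arm --pt "0.03 0 0" --pt "0.045 0 0" --pt "0.045 0 0" --pt "0.045 0 0" --yaw '[0,0,0,0]'

```text
time_s: 7.55
eef_pos: [0.4626, 0.1921, 0.1202]
tool_rot: [3.134, 0.218, -0.002]
contact_force: [0.1, -0.5, -1.5]
gripper_width: 0.267
```

```bash
python3 look.py w6;  python3 - <<'E'
import cv2
a=cv2.imread("pics/w6.png")[0:130,170:370]
cv2.imwrite("pics/w6c.png",cv2.resize(a,None,fx=4,fy=4,interpolation=cv2.INTER_CUBIC))
E
```

```text
7.55 [0.46255908 0.19214381 0.12023155] 0.1387 [0.53155667 0.20251598 0.26356716]
```

View pics/w6c.png

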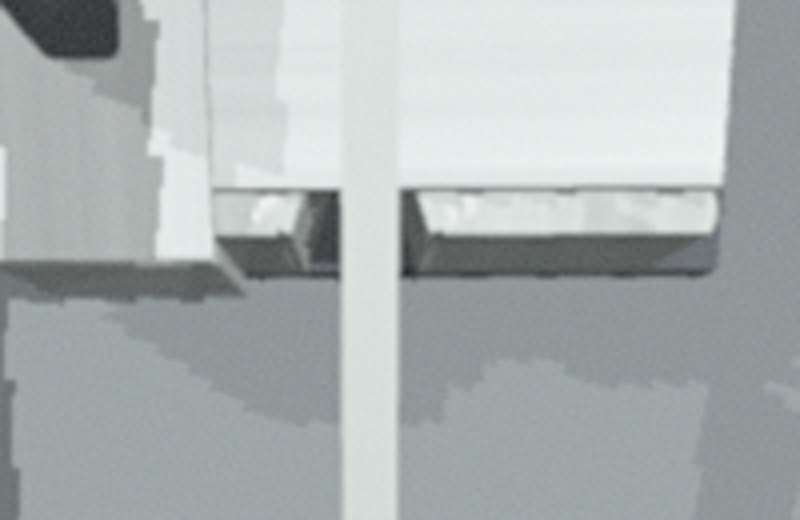

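```bash
python3 - <<'E'
from h import *; import pickle
s,i=pickle.load(open("w6.pkl","rb"))
f=lambda L:np.array([(170+x/4,y/4) for x,y in L])
Rm=R.from_rotvec(s['tool_rot']).as_matrix()
def tool(L,z):
    return np.round(1e3*((back(i,f(L),z)-s['eef_pos'])@Rm),1)[:,:2]
print("blade",tool([(341,5),(398,5),(343,515),(396,515)],s['eef_pos'][2]-.008+.034))
print("roofR",tool([(735,5),(728,100),(722,186)],.07))
for z in (.058,.07): print("mouth",z,tool([(292,238),(435,238),(305,195),(415,195),(718,235),(715,195)],z))
print("bed",tool([(250,277),(715,272)],.008))
print("roofline",tool([(212,187),(722,187)],.07),tool([(212,187),(722,187)],.058))
E
```

```text
blade [[104.4  -2.8]
 [104.4   2.1]
 [ 61.6  -2.9]
 [ 61.6   2.2]]
roofR [[127.   51.5]
 [115.   51.5]
 [103.6  51.5]]
mouth 0.058 [[ 98.3 -12.3]
 [ 98.3  10.2]
 [104.5 -10.2]
 [104.5   7. ]
 [ 98.7  54.7]
 [104.5  53.8]]
mouth 0.07 [[ 96.7 -11.7]
 [ 96.6   9.6]
 [102.5  -9.6]
 [102.5   6.5]
 [ 97.   51.5]
 [102.4  50.6]]
bed [[ 98.2 -23.6]
 [ 99.1  68.1]]
roofline [[103.6 -23.3]
 [103.5  51.6]] [[105.7 -24.7]
 [105.6  54.8]]
```

Request:
jog_arm --pt "-0.03 -0.001 0" --pt "-0.042 -0.001 0.02" --pt "-0.042 -0.001 0.06" --pt "-0.042 -0.001 0.09" --pt "-0.042 -0.001 0.1005" --pt "-0.042 -0.001 0.1005" --pt "-0.042 -0.001 0.1005" --yaw '[0,0,0,0,0,0,0]'

```text
time_s: 8.48
eef_pos: [0.422, 0.1879, 0.0206]
tool_rot: [-3.134, -0.218, -0.001]
contact_force: [0.5, -0.6, -1.8]
gripper_width: 0.273
```

```bash
python3 look.py w7;  python3 - <<'E'
from h import *; from cell import monitor,cams
import pickle
s,i=pickle.load(open("w6.pkl","rb")); Rm=R.from_rotvec(s['tool_rot']).as_matrix()
m=s['eef_pos']+Rm@np.array([.0983,-.0009,0]); m[2]=.033; print("mouth",m)
t=monitor.get_state(); Rm=R.from_rotvec(t['tool_rot']).as_matrix()
print("mouth in tool",Rm.T@(m-t['eef_pos']),t['contact_force'],t['torque'])
E
```

```text
8.475 [0.42204138 0.18790302 0.02061359] 0.1387 [0.49081604 0.19811535 0.16406686]
mouth [0.55979024 0.20662805 0.033     ]
mouth in tool [ 0.13886839  0.0004011  -0.01211238] [-0.07361589  0.62879868 -2.11177442] [0.02097907 0.04717908 0.01666664]
```

View pics/w7b.png

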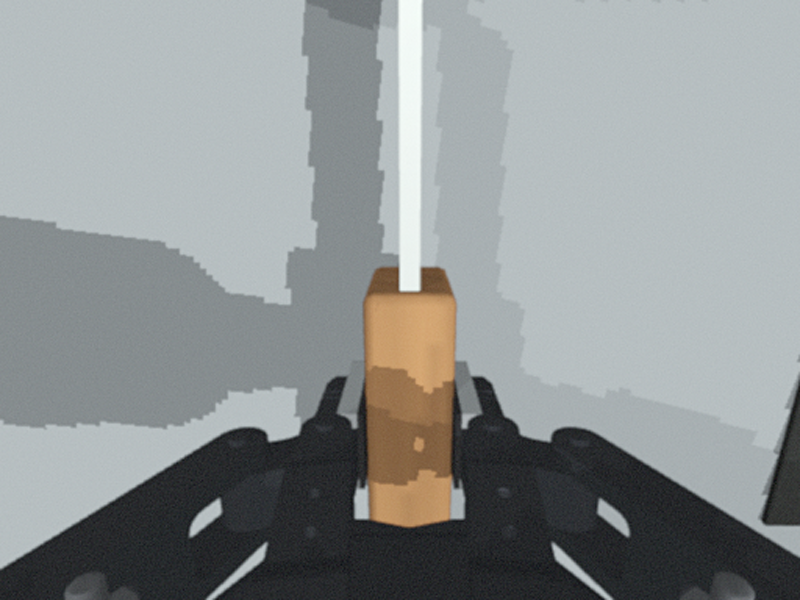

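Request:
jog_arm --pt "0.008 0 0" --pt "0.016 0 0" --pt "0.022 0 0" --pt "0.028 0 0" --pt "0.032 0 0" --pt "0.032 0 0" --yaw '[0,0,0,0,0,0]'

```text
time_s: 9.28
eef_pos: [0.4537, 0.1922, 0.0197]
tool_rot: [-3.134, -0.217, 0.0]
contact_force: [-0.6, -0.3, -2.9]
gripper_width: 0.274
```

```bash
python3 look.py w8;  cat > st.py <<'E'
from h import *; from cell import monitor
t=monitor.get_state(); Rm=R.from_rotvec(t['tool_rot']).as_matrix()
print(round(t['time_s'],2),"pos",t['eef_pos'],"Ftool",Rm.T@t['contact_force'],"Ttool",Rm.T@t['torque'])
E
python3 st.py
```

```text
9.275 [0.45371927 0.1921569  0.01967566] 0.1385 [0.52260928 0.2024246  0.16305874]
9.32 pos [0.45342639 0.19213464 0.01966433] Ftool [-0.06411204  0.44062022  1.75079296] Ttool [ 0.01177313 -0.03951002  0.01554332]
```

View pics/w8b.png

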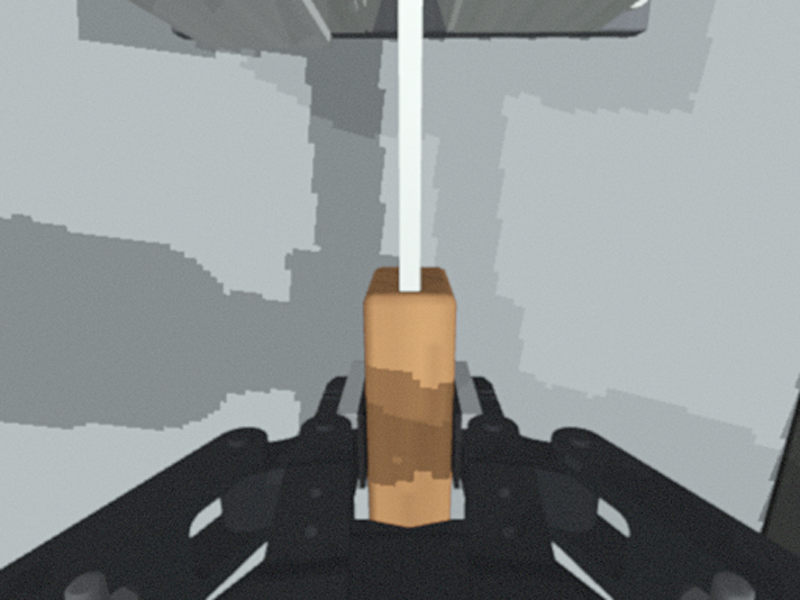

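Request:
jog_arm --pt "0.004 0 0" --pt "0.008 0 0" --pt "0.012 0 0" --pt "0.012 0 0" --yaw '[0,0,0,0]'

```text
time_s: 9.82
eef_pos: [0.4658, 0.1939, 0.0197]
tool_rot: [-3.134, -0.217, -0.0]
contact_force: [1.2, 0.1, -2.3]
gripper_width: 0.27
```

```bash
python3 look.py w9; python3 st.py
```

```text
9.825 [0.46582593 0.19390271 0.01974473] 0.1385 [0.53465257 0.20412764 0.16314851]
9.88 pos [0.46550849 0.19380204 0.01973022] Ftool [0.15488248 0.13188532 2.54221273] Ttool [ 0.04250511 -0.07553176 -0.00791982]
```

View pics/w9b.png

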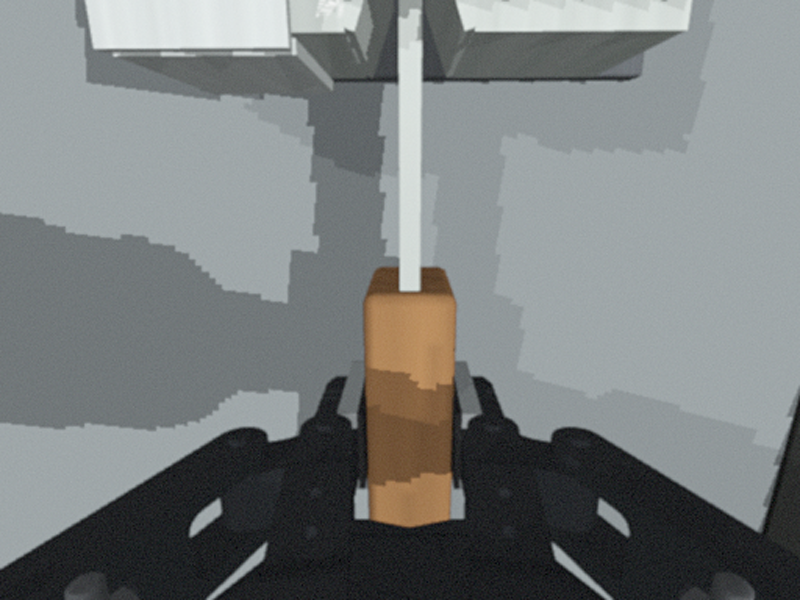

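Request:
jog_arm --pt "0.002 0 0" --pt "0.004 0 0" --pt "0.006 0 0" --yaw '[0,0,0]' --squeeze 35

```text
time_s: 10.25
eef_pos: [0.4715, 0.1947, 0.0198]
tool_rot: [3.134, 0.218, -0.0]
contact_force: [1.3, -0.7, -1.8]
gripper_width: 0.272
```

```bash
python3 st.py
```

```text
10.25 pos [0.47146303 0.19471235 0.01976279] Ftool [1.16335279 0.89199714 1.77845304] Ttool [-0.0025229  -0.00449212  0.00741703]
```

Request:
jog_arm --pt "0.0015 0 0" --pt "0.003 0 0" --yaw '[0,0]'

```text
time_s: 10.5
eef_pos: [0.4744, 0.1951, 0.0198]
tool_rot: [3.134, 0.218, -0.0]
contact_force: [-0.5, 0.6, -1.9]
gripper_width: 0.272
```

Request:
jog_arm --pt "0.0015 0 0" --pt "0.003 0 0" --yaw '[0,0]'

```text
time_s: 10.75
eef_pos: [0.4774, 0.1955, 0.0197]
tool_rot: [3.134, 0.218, -0.0]
contact_force: [0.0, 0.2, -1.6]
gripper_width: 0.268
```

Request:
jog_arm --pt "0.0015 0 0" --pt "0.003 0 0" --yaw '[0,0]'

```text
time_s: 11.0
eef_pos: [0.4803, 0.1959, 0.0197]
tool_rot: [3.134, 0.218, -0.0]
contact_force: [-0.5, 0.8, -1.9]
gripper_width: 0.273
```

Request:
jog_arm --pt "0.0015 0 0" --pt "0.003 0 0" --yaw '[0,0]'

```text
time_s: 11.25
eef_pos: [0.4833, 0.1963, 0.0198]
tool_rot: [3.134, 0.218, -0.0]
contact_force: [0.3, 0.2, -2.9]
gripper_width: 0.268
```

Request:
jog_arm --pt "0.0015 0 0" --pt "0.003 0 0" --yaw '[0,0]'

```text
time_s: 11.5
eef_pos: [0.4863, 0.1967, 0.0197]
tool_rot: [3.134, 0.218, -0.0]
contact_force: [0.0, 0.3, -3.1]
gripper_width: 0.274
```

Request:
jog_arm --pt "0.002 0 0" --pt "0.004 0 0" --pt "0.006 0 0" --yaw '[0,0,0]'

```text
time_s: 11.88
eef_pos: [0.4923, 0.1976, 0.0198]
tool_rot: [-3.134, -0.218, 0.0]
contact_force: [-0.2, -0.7, -2.0]
gripper_width: 0.271
```

Request:
jog_arm --pt "0.003 0 0" --pt "0.006 0 0" --pt "0.008 0 0" --yaw '[0,0,0]'

```text
time_s: 12.25
eef_pos: [0.5003, 0.1987, 0.0197]
tool_rot: [-3.134, -0.218, -0.0]
contact_force: [-0.2, 0.3, -0.8]
gripper_width: 0.271
```

```bash
python3 look.py w10; python3 st.py
```

```text
12.25 [0.50031137 0.19873311 0.01974179] 0.1388 [0.56917853 0.20898292 0.16313221]
12.3 pos [0.50056576 0.19871685 0.01975698] Ftool [0.89910432 0.43879097 1.35999332] Ttool [ 0.02587163 -0.01225297  0.01528311]
```

View pics/w10b.png

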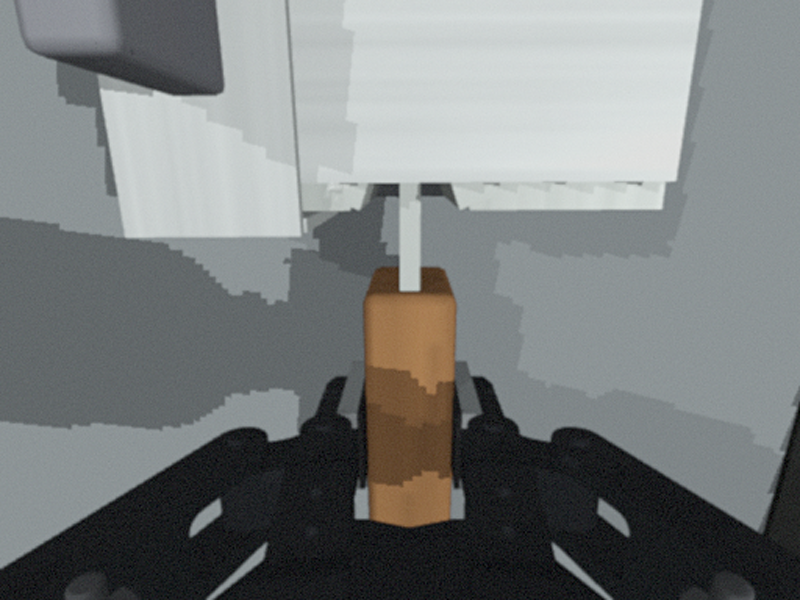

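Request:
jog_arm --pt "0.004 0 0" --pt "0.008 0 0" --pt "0.012 0 0" --pt "0.012 0 0" --yaw '[0,0,0,0]'

```text
time_s: 12.8
eef_pos: [0.5124, 0.2004, 0.0198]
tool_rot: [-3.134, -0.217, -0.0]
contact_force: [-0.5, 0.0, -2.2]
gripper_width: 0.267
```

```bash
python3 look.py w11; python3 st.py
```

```text
12.8 [0.5123702  0.20035443 0.01975309] 0.1384 [0.58118922 0.21061354 0.16313398]
12.85 pos [0.51202539 0.2002962  0.01971243] Ftool [-0.70658565  0.44022208  2.85367705] Ttool [-0.02113748 -0.02170861 -0.03741277]
```

View pics/w11b.png

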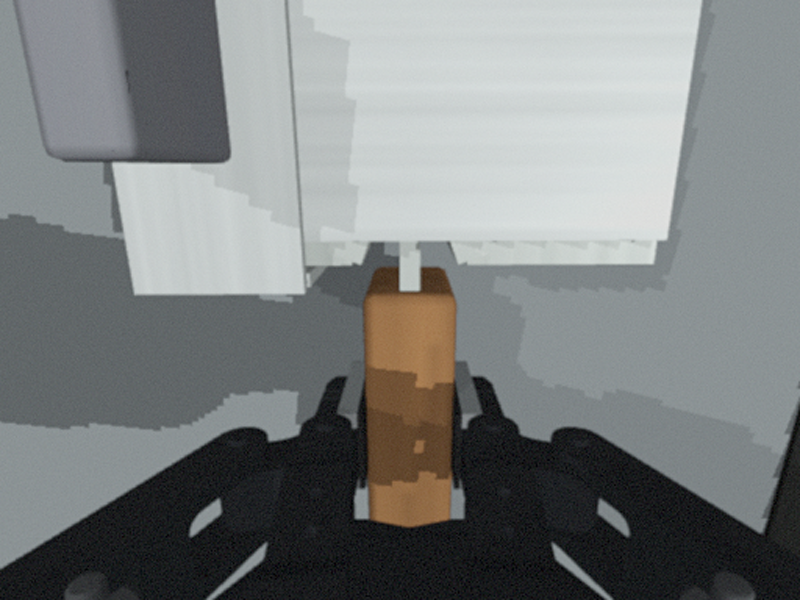

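```bash
python3 - <<'E'
from h import *; import pickle
s,i=pickle.load(open("w11.pkl","rb")); Rm=R.from_rotvec(s['tool_rot']).as_matrix()
T=lambda L,z:1e3*((back(i,np.array(L)/1.5625,z)-s['eef_pos'])@Rm)
print(T([(470,265),(655,264)],.058),T([(410,293)],.050),T([(410,291)],.046),T([(410,267)],.012))
E
```

```text
[[ 48.19157792  13.23737948 -38.23419091]
 [ 48.38232533  55.27012051 -38.24025903]] [[ 39.48761708  -0.38499543 -30.23485153]] [[ 38.95465779  -0.37427207 -26.23501491]] [[38.16895291 -0.28223684  7.76473471]]
```

Request:
jog_arm --pt "0.002 0 0" --pt "0.004 0 0" --pt "0.006 0 0" --pt "0.007 0 0" --pt "0.007 0 0" --yaw '[0,0,0,0,0]'

```text
time_s: 13.48
eef_pos: [0.5189, 0.2013, 0.0197]
tool_rot: [3.134, 0.218, -0.0]
contact_force: [-0.4, 0.3, -1.7]
gripper_width: 0.272
```

```bash
python3 st.py
```

```text
13.47 pos [0.51892206 0.20127831 0.01972553] Ftool [-0.39852001 -0.3631474   1.66659027] Ttool [ 0.01435429 -0.00207432 -0.00608514]
```

Request:
jog_arm --pt "0.001 0 0" --pt "0.0015 0 0" --pt "0.0015 0 0" --yaw '[0,0,0]'

```text
time_s: 13.85
eef_pos: [0.5204, 0.2015, 0.0198]
tool_rot: [3.134, 0.218, -0.0]
contact_force: [0.5, 1.0, -1.3]
gripper_width: 0.266
```

```bash
python3 look.py w12; python3 st.py
```

```text
13.85 [0.52039393 0.2015196  0.0197629 ] 0.1388 [0.58925734 0.21181525 0.16313524]
13.9 pos [0.52034285 0.20152804 0.01973951] Ftool [-0.7506102  -0.58636619  2.17093801] Ttool [ 0.00556957 -0.01323316 -0.01187514]
```

View pics/w12b.png

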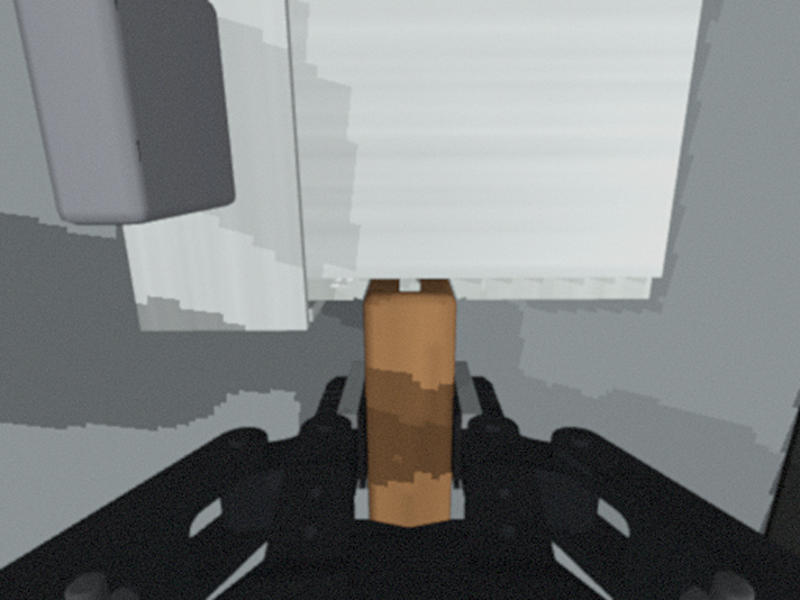

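Request:
jog_arm --pt "-0.012 0 0" --pt "-0.026 0 0" --pt "-0.042 0 0" --pt "-0.06 0 0" --pt "-0.08 0 0" --pt "-0.098 0 0" --pt "-0.108 0 -0.01" --pt "-0.108 0 -0.03" --yaw '[0,0,0,0,0,0,0,0]' --squeeze 60

```text
time_s: 14.9
eef_pos: [0.4117, 0.1865, 0.0502]
tool_rot: [3.132, 0.221, -0.003]
contact_force: [0.5, -0.5, -2.5]
gripper_width: 0.271
```

```bash
python3 st.py; python3 - <<'E'
from h import *; from cell import monitor
print(togo(monitor.get_state(),[0.4564,-0.0224,0.012],0.1725))
E
```

```text
14.9 pos [0.41173495 0.18646146 0.05017721] Ftool [0.44226908 0.5814342  2.45925559] Ttool [-0.00382126 -0.01403822 -0.04334714]
(array([0.015 , 0.213 , 0.0384]), np.float64(-0.0319), np.float64(0.1406))
```

Request:
jog_arm --pt "0 0.04 -0.02" --pt "0.005 0.09 -0.02" --pt "0.01 0.14 -0.02" --pt "0.015 0.185 -0.015" --pt "0.015 0.213 0" --pt "0.015 0.213 0.015" --pt "0.015 0.213 0.02" --pt "0.015 0.213 0.02" --yaw '[0,0,-0.01,-0.02,-0.032,-0.032,-0.032,-0.032]'

```text
time_s: 15.9
eef_pos: [0.4576, -0.0217, 0.03]
tool_rot: [3.13, 0.27, -0.0]
contact_force: [0.1, -0.8, -1.7]
gripper_width: 0.269
```

```bash
python3 look.py w13; python3 - <<'E'
from h import *; from cell import monitor
print(togo(monitor.get_state(),[0.4564,-0.0224,0.0107],0.1725))
E
```

```text
15.9 [ 0.45762316 -0.021727    0.03002171] 0.172 [ 0.52614531 -0.00915261  0.17340374]
(array([-0.0015,  0.0005,  0.0195]), np.float64(-0.0005), np.float64(0.172))
```

View pics/w13b.png

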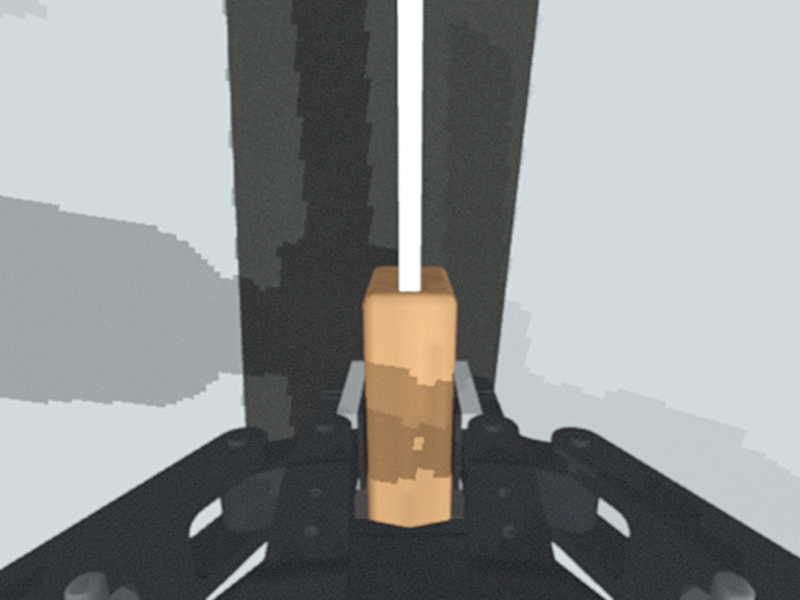

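Gauge is over the mat with the blade along it; lower gently until it touches.

Request:
jog_arm --pt "-0.001 0 0.008" --pt "-0.001 0 0.014" --pt "-0.001 0 0.017" --pt "-0.001 0 0.019" --pt "-0.001 0 0.0193" --pt "-0.001 0 0.0193" --yaw '[0,0,0,0,0,0]'

```text
time_s: 16.7
eef_pos: [0.4566, -0.0224, 0.0107]
tool_rot: [-3.13, -0.268, -0.0]
contact_force: [-1.9, 0.6, 4.5]
gripper_width: 0.269
```

```bash
python3 st.py
```

```text
16.7 pos [ 0.45664805 -0.02236325  0.01069029] Ftool [-1.79219557 -0.92464483 -4.52345581] Ttool [ 0.19967634 -0.22702201  0.01817983]
```

Request:
jog_arm --pt "0 0 0" --pt "0 0 0" --pt "0 0 0" --pt "0 0 0" --pt "0 0 0" --pt "0 0 -0.01" --pt "0 0 -0.04" --pt "0 0 -0.08" --yaw '[0,0,0,0,0,0,0,0]' --claw 1

```text
time_s: 17.7
eef_pos: [0.4561, -0.0223, 0.0908]
tool_rot: [-3.13, -0.269, 0.004]
contact_force: [-0.1, -1.1, 0.2]
gripper_width: 1.0
```

```bash
python3 look.py w14; python3 - <<'E'
from h import *; from cell import monitor
print(togo(monitor.get_state(),[0.46,-0.17,0.3],0.0))
E
```

```text
17.7 [ 0.45609025 -0.02231955  0.09080824] 0.1715 [ 0.52494347 -0.00975388  0.23403521]
(array([-0.022 ,  0.146 , -0.2049]), np.float64(0.171), np.float64(0.171))
```

View pics/w14b.png

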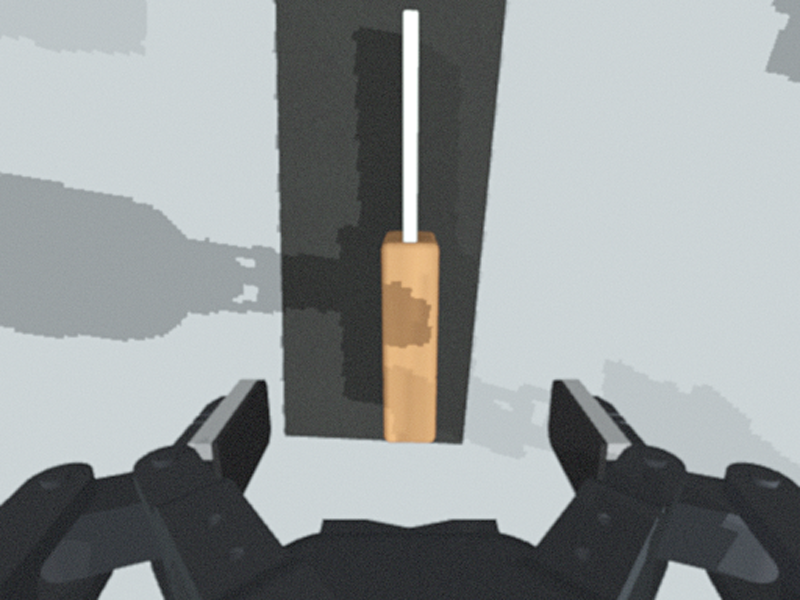

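Request:
jog_arm --pt "0 0.02 -0.05" --pt "0 0.06 -0.1" --pt "0 0.105 -0.15" --pt "0.01 0.15 -0.16" --pt "0.015 0.19 -0.16" --pt "0.02 0.21 -0.16" --pt "0.02 0.21 -0.16" --pt "0.02 0.21 -0.16" --yaw '[0.04,0.08,0.12,0.171,0.171,0.171,0.171,0.171]'

```text
time_s: 18.75
eef_pos: [0.5118, -0.2241, 0.2501]
tool_rot: [-3.141, -0.003, 0.001]
contact_force: [0.3, -0.2, -0.1]
gripper_width: 0.998
```

```bash
python3 look.py w15
```

```text
18.75 [ 0.51183233 -0.22414489  0.25010144] 0.0019 [ 0.58149625 -0.22354574  0.39340385]
```

View pics/w15b.png

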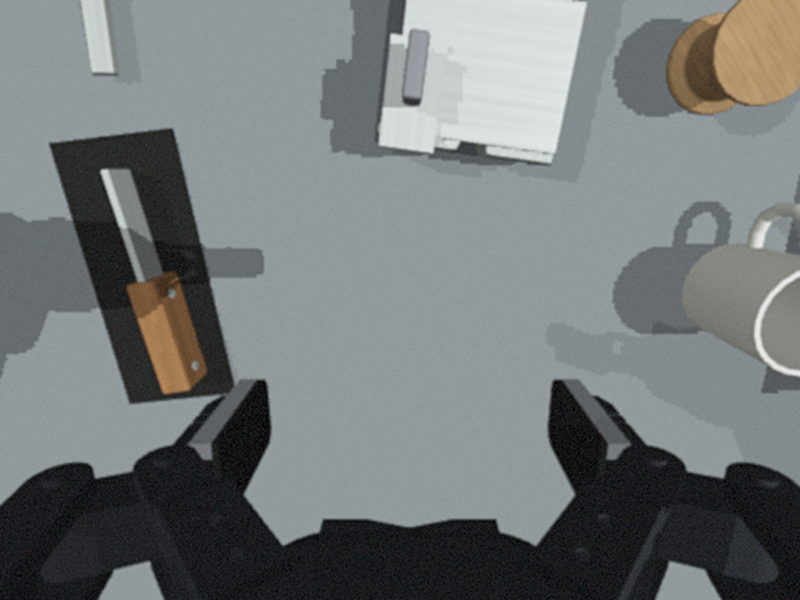

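```bash
python3 - <<'E'
from h import *; import pickle, cv2
s,i=pickle.load(open("w15.pkl","rb"))
T=lambda L,z:back(i,np.array(L,float)/1.5625,z)
t=T([(411,31),(429,31),(403,102),(421,104)],.101); print(t,t.mean(0))
e=T([(585,3),(556,152)],.07); print(e,np.arctan2(*(e[0]-e[1])[[1,0]]), np.arctan2(*((t[0]+t[1]-t[2]-t[3])[[1,0]])))
print(T([(470,150)],.058))
a=cv2.imread("pics/w15.png")[0:120,220:400]
cv2.imwrite("pics/w15c.png",cv2.resize(a,None,fx=4,fy=4,interpolation=cv2.INTER_CUBIC))
E
```

```text
[[ 0.65375815 -0.22448253  0.101     ]
 [ 0.65376563 -0.23446755  0.101     ]
 [ 0.61724197 -0.21995353  0.101     ]
 [ 0.61618115 -0.23033435  0.101     ]] [ 0.63523672 -0.22730949  0.101     ]
[[ 0.67660386 -0.32973344  0.07      ]
 [ 0.59075242 -0.31972286  0.07      ]] -0.1160794013818548 -0.1163694933841437
[[ 0.59233651 -0.26482296  0.058     ]]
```

View pics/w15c.png

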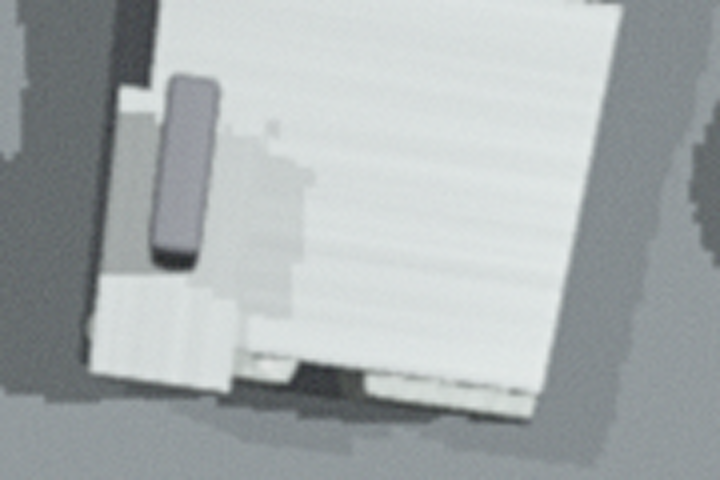

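```bash
python3 - <<'E'
from h import *; from cell import monitor
print(togo(monitor.get_state(),[0.6353,-0.2273,0.08],-0.117))
E
```

```text
(array([0.1235, 0.0036, 0.1702]), np.float64(0.1193), np.float64(0.0023))
```

Request:
jog_arm --pt "0.05 0.004 0.02" --pt "0.1 0.004 0.05" --pt "0.1235 0.004 0.09" --pt "0.1235 0.004 0.125" --pt "0.1235 0.004 0.15" --pt "0.1235 0.004 0.168" --pt "0.1235 0.004 0.17" --pt "0.1235 0.004 0.17" --yaw '[0.06,0.119,0.119,0.119,0.119,0.119,0.119,0.119]' --claw 1

```text
time_s: 19.8
eef_pos: [0.6361, -0.2298, 0.0813]
tool_rot: [3.136, -0.187, 0.002]
contact_force: [0.2, -0.3, 1.2]
gripper_width: 0.998
```

```bash
python3 look.py w16; python3 st.py; python3 -c "
from cell import cams; import cv2
cv2.imwrite('pics/sd16.png',cv2.resize(cams.grab_frame('side')[110:230,220:380,::-1],None,fx=4,fy=4))"
```

```text
19.8 [ 0.63610296 -0.22976912  0.08129861] -0.1188 [ 0.70502688 -0.23746786  0.22475678]
19.85 pos [ 0.63625517 -0.22998359  0.08158355] Ftool [ 0.57857786 -0.02393026 -0.05974251] Ttool [ 0.04133629  0.05950099 -0.03547186]
```

View pics/w16b.png

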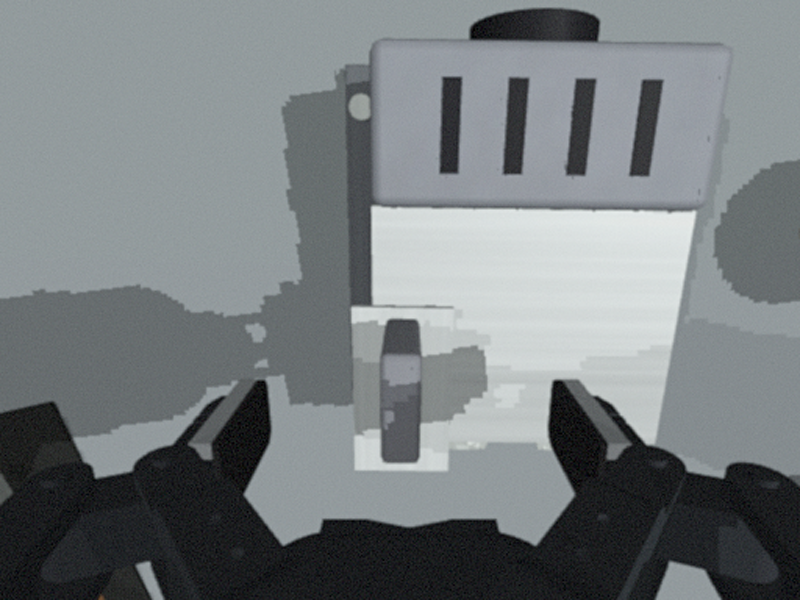

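View pics/sd16.png

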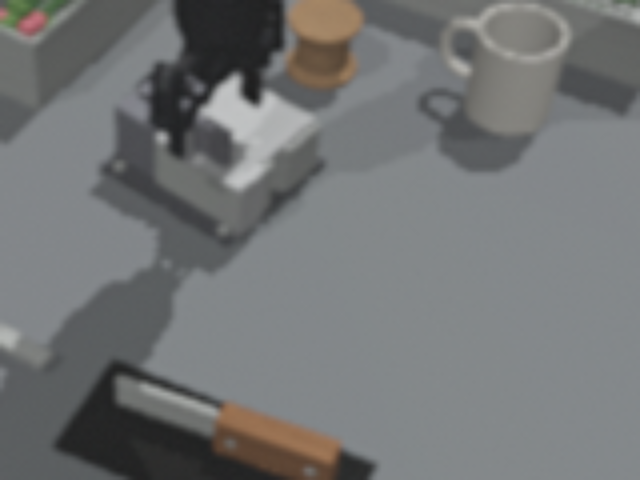

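Request:
jog_arm --pt "0 0 0" --pt "0 0 0" --pt "0 0 0" --pt "0 0 0" --pt "0 0 0" --pt "0 0 0" --pt "0 0 0" --yaw '[0,0,0,0,0,0,0]' --claw 0 --squeeze 30

```text
time_s: 20.78
eef_pos: [0.6357, -0.2299, 0.0806]
tool_rot: [-3.136, 0.187, 0.0]
contact_force: [-1.4, 1.5, 3.9]
gripper_width: 0.131
```

```bash
python3 st.py
```

```text
20.77 pos [ 0.6356603  -0.22985411  0.0805998 ] Ftool [-1.54850899 -1.28546873 -3.92716987] Ttool [ 0.31235586 -0.30930686  0.34438821]
```

Request:
jog_arm --pt "0 0.006 -0.001" --pt "0 0.012 -0.001" --pt "0 0.018 -0.001" --pt "0 0.024 -0.001" --pt "0 0.03 -0.001" --pt "0 0.034 -0.001" --pt "0 0.034 -0.001" --yaw '[0,0,0,0,0,0,0]'

```text
time_s: 21.65
eef_pos: [0.631, -0.2649, 0.0809]
tool_rot: [3.135, -0.188, -0.001]
contact_force: [3.1, -2.3, -17.8]
gripper_width: 0.124
```

```bash
python3 st.py;python3 look.py w17
```

```text
21.65 pos [ 0.63103692 -0.26485817  0.08086271] Ftool [ 3.39787947  1.89115894 17.80321863] Ttool [-0.34954568  0.7722381   0.30244955]
21.65 [ 0.63103692 -0.26485817  0.08086271] -0.12 [ 0.70018842 -0.27259262  0.22415013]
```

View pics/w17b.png

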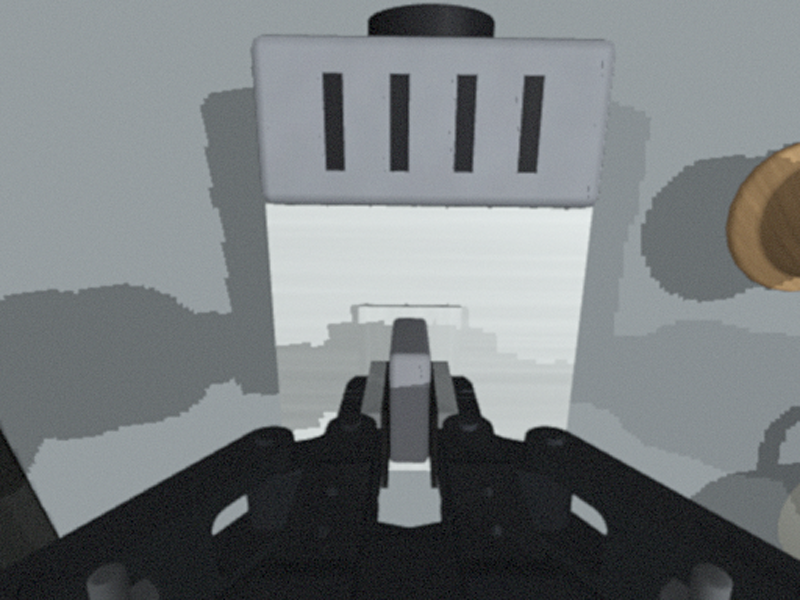

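Request:
jog_arm --pt "0 0.0005 0.001" --pt "0 0.001 0.001" --pt "0 0.002 0.001" --pt "0 0.002 0.001" --yaw '[0,0,0,0]'

```text
time_s: 22.2
eef_pos: [0.6311, -0.2651, 0.0807]
tool_rot: [-3.136, 0.186, 0.001]
contact_force: [-2.1, 2.8, -5.7]
gripper_width: 0.134
```

```bash
python3 st.py
```

```text
22.2 pos [ 0.63107674 -0.26509826  0.08074602] Ftool [-2.43956555 -2.48261926  5.73249417] Ttool [ 0.48974103 -0.66813598  0.37775125]
```

Request:
jog_arm --pt "0 0.001 0" --pt "0 0.002 0" --pt "0 0.002 0" --yaw '[0,0,0]'

```text
time_s: 22.58
eef_pos: [0.6307, -0.2679, 0.0807]
tool_rot: [3.136, -0.187, -0.001]
contact_force: [-4.4, 2.7, -3.2]
gripper_width: 0.131
```

```bash
python3 st.py
```

```text
22.57 pos [ 0.63070499 -0.26787293  0.08068111] Ftool [-4.65490169 -2.13355098  3.19560563] Ttool [ 0.38768332 -1.06146885  0.30146151]
```

Request:
jog_arm --pt "0 0.001 0" --pt "0 0.0015 0" --pt "0 0.0015 0" --yaw '[0,0,0]'

```text
time_s: 22.95
eef_pos: [0.6305, -0.2693, 0.0807]
tool_rot: [3.136, -0.187, -0.001]
contact_force: [-4.7, 2.4, -2.6]
gripper_width: 0.132
```

```bash
python3 st.py
```

```text
22.95 pos [ 0.63052437 -0.26934399  0.08069195] Ftool [-4.9180398  -1.78238481  2.59245338] Ttool [ 0.39934438 -1.07312734  0.27288399]
```

Request:
jog_arm --pt "0 0.001 0" --pt "0 0.0015 0" --pt "0 0.0015 0" --yaw '[0,0,0]'

```text
time_s: 23.32
eef_pos: [0.6303, -0.2708, 0.0807]
tool_rot: [3.136, -0.187, -0.001]
contact_force: [-4.4, 2.1, -2.4]
gripper_width: 0.128
```

```bash
python3 st.py
```

```text
23.32 pos [ 0.63031777 -0.2708376   0.08069368] Ftool [-4.60442981 -1.52517062  2.42581637] Ttool [ 0.42510456 -1.00263465  0.30805683]
```

Request:
jog_arm --pt "0 0.001 0" --pt "0 0.0015 0" --pt "0 0.0015 0" --yaw '[0,0,0]'

```text
time_s: 23.7
eef_pos: [0.6303, -0.271, 0.0807]
tool_rot: [-3.135, 0.186, 0.001]
contact_force: [-4.0, 6.8, -2.4]
gripper_width: 0.135
```

```bash
python3 st.py
```

```text
23.7 pos [ 0.63031364 -0.27097513  0.08072157] Ftool [-4.77583319 -6.23747337  2.36112467] Ttool [ 1.08404479 -1.11008426  0.3181743 ]
```

Request:
jog_arm --pt "0 0.001 0" --pt "0 0.001 0" --yaw '[0,0]'

```text
time_s: 23.95
eef_pos: [0.6303, -0.271, 0.0807]
tool_rot: [-3.134, 0.185, 0.001]
contact_force: [-4.1, 7.7, -3.1]
gripper_width: 0.131
```

```bash
python3 st.py
```

```text
23.95 pos [ 0.63026925 -0.27104511  0.08071939] Ftool [-5.01070312 -7.13743109  3.07966589] Ttool [ 1.49069789 -1.23158968  0.32094226]
```

Request:
jog_arm --pt "0 0 0" --pt "0 0 0" --pt "0 0 0" --pt "0 0 0" --pt "0 0 0" --pt "0 0 -0.03" --pt "-0.03 0 -0.08" --pt "-0.08 0 -0.12" --yaw '[0,0,0,0,0,0,0,0]' --claw 1

```text
time_s: 24.95
eef_pos: [0.5529, -0.2635, 0.2009]
tool_rot: [-3.136, 0.186, -0.003]
contact_force: [-0.5, -0.6, 1.1]
gripper_width: 0.999
```

Request:
jog_arm --pt "-0.03 -0.02 -0.04" --pt "-0.06 -0.04 -0.09" --pt "-0.06 -0.04 -0.12" --pt "-0.06 -0.04 -0.12" --pt "-0.06 -0.04 -0.12" --yaw '[0,0,0,0,0]'

```text
time_s: 25.58
eef_pos: [0.4971, -0.2172, 0.3189]
tool_rot: [3.136, -0.188, -0.001]
contact_force: [-0.2, -1.1, 0.5]
gripper_width: 0.996
```

```bash
python3 look.py w18; python3 st.py; python3 - <<'E'
from cell import cams; import cv2
cv2.imwrite('pics/sd18.png',cv2.resize(cams.grab_frame('side')[110:280,140:330,::-1],None,fx=3.5,fy=3.5,interpolation=cv2.INTER_CUBIC))
cv2.imwrite('pics/sc18.png',cv2.resize(cams.grab_frame('scene')[:,:,::-1],(800,600),interpolation=cv2.INTER_CUBIC))
E
```

```text
25.575 [ 0.49707792 -0.21720665  0.3189021 ] -0.1195 [ 0.56620486 -0.2249807   0.46224658]
25.62 pos [ 0.49695745 -0.21715242  0.31842471] Ftool [-0.56733285  0.0077937  -0.42612097] Ttool [-0.02329941 -0.05196009 -0.01496188]
```

View pics/w18b.png

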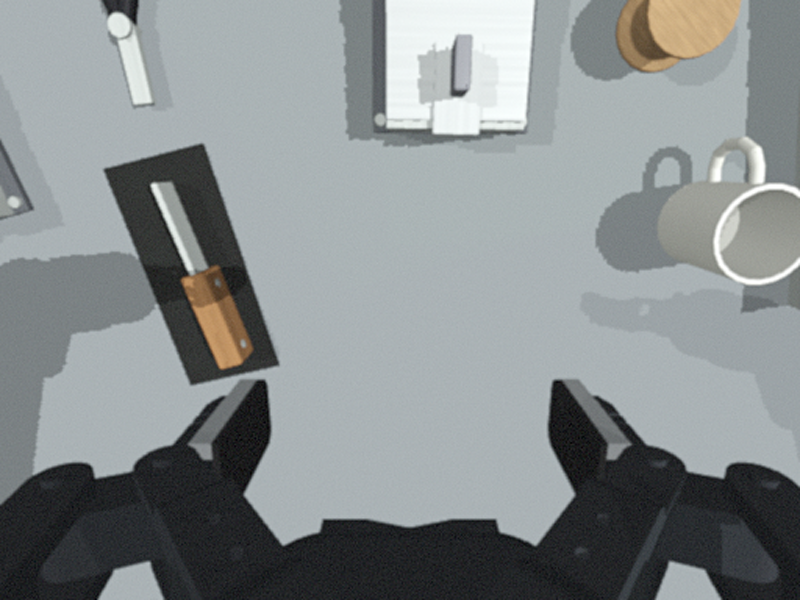

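View pics/sd18.png

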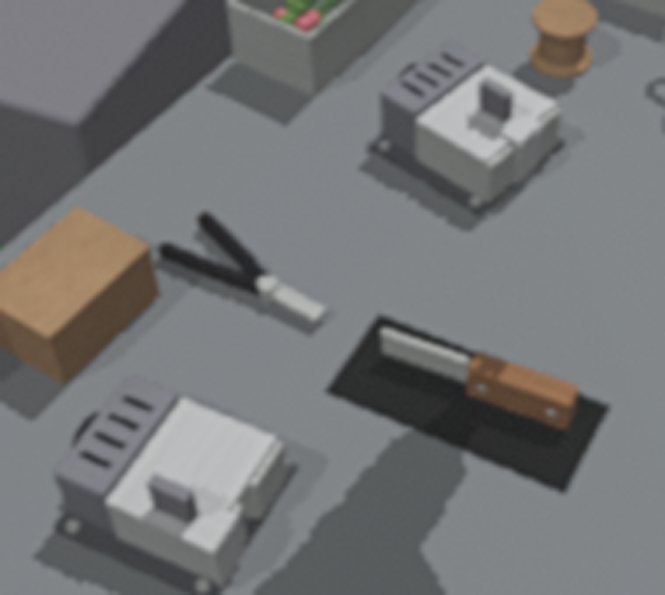

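View pics/sc18.png

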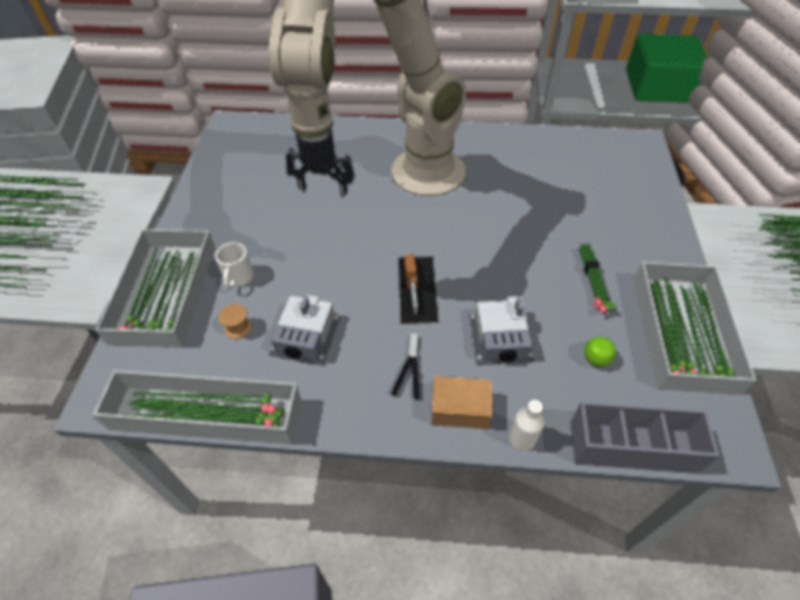

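```bash
python3 -c "
from cell import hand_in
print(hand_in())"
```

```text
the job is handed in; nothing more can be done
None
```

The job is done and handed in at about 26 s of the 72 s allowed, though I never tried the blade in the stripper I judged pinched.

- **Blade test:** I took the gauge from the mat and ran the blade into the gap of the left stripper (+y side). It went fully home, about 84 of its 85 mm in by my measurement. The handle was up to the front face, and I felt only about 1 N along the blade.
- **Which is pinched:** since the left one took the blade, I concluded by elimination that the right stripper (−y side) is the pinched one.
- **Gauge:** I stood it back on the mat in the same place and direction. The last pictures show it upright there.
- **Shutter:** I slid the right stripper's shutter to its stop. The tab stopped moving while the side force rose from about 2 to 7 N. The last wrist picture shows the plate centred over the mouth, to within a pixel or so.
- **Other things:** the left shutter is still parked open, and the mug, spool, apple, bunch and shears look unmoved. The gripper is open and clear of everything.

One reading along the way was higher than I wanted. A 1 mm lift while I held the shutter tab gave about 18 N upward, so I took the lift back straight away. No check failed or disagreed.

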